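# Dock the disc-foot probe in the calibrator's hidden recess

### The job

Put the disc-foot surface probe away in the calibrator's docking track: stand it on the bench at the track's open left-hand end, slide its foot in under the lips, and draw it along the back wall, lightly pressed against it, until you feel the foot drop into the recess hidden under the lip. Leave it there, fully home in the recess, upright on the bench and let go. Do not disturb the square-foot probe, the metal inserts or the bottle.

Things in the scene. Friction and masses are not known exactly. Their poses are not given: they have to be found in the camera images.
- disc_probe_grip (a point): Centre of the handle of the disc-foot probe (loose, about 0.16 kg, hidden mass), 80 mm above its underside. Upright: a round steel disc foot 40 mm in diameter and 8 mm thick, a steel stem 8 mm in diameter up to 45 mm, then a square grey handle 20 x 20 mm from 45 to 115 mm, black cap to 121 mm. x and y are square to the handle's flats, z runs up the stem.
- disc_probe_foot (a point): Centre of the disc foot of the same probe, on the stem axis, 4 mm above its underside (76 mm below the handle's centre). The foot is polished and slides easily (friction about 0.2).
- dock: Low bench calibrator, fixed: aluminium plinth 320 mm wide (y), 23 mm high, black console 85 mm high on its rear (x = 105 to 250 mm). Origin on the bench, half-way along the back wall (x = 0) of the docking track along its front. x points to the rear, y towards the track's open end, z up. The track runs along y on the bench itself, from y = 95 mm (open end) to an end stop at y = -110 mm.
- dock_mouth (a point): Middle of the track's open end, on the bench (dock x = -25, y = 95 mm). The track is 50 mm wide: back wall at dock x = 0, front wall at x = -50 mm (its rail, 36 mm high, reaches out to x = -62 mm). From here to y = 160 mm the back wall goes on, without lip or rail. Axes as the dock's.
- dock_slot (a point): Middle of the slot for the stem, at its top, 23 mm above the bench (dock x = -25, y = 0). Two lips, 15 to 23 mm above the bench, overhang the track by 8 mm from each wall and leave this slot 34 mm wide, so the 40 mm foot goes in only from the open end. Axes as the dock's.
- dock_wall (a point): Middle of the back wall, 7.5 mm above the bench. The wall is straight and rigid but for one square-edged recess, 34 mm wide, 7 mm deep, out of sight under the rear lip, its middle anywhere from dock y = -45 to 45 mm, different each time. With the foot against the wall its centre is at dock x = -20 mm; fully home in the recess at -13 mm. Axes as the dock's.
- square_probe_grip (a point): Centre of the handle of the square-foot probe (loose bystander), same handle and stem but with a square foot 42 x 42 x 8 mm; 80 mm above its underside.
- insert: Upright aluminium insert, a plain cylinder 32 mm in diameter, 66 mm high (loose bystander); origin at the centre of its underside.
- insert_b: Upright brass insert, a plain cylinder 38 mm in diameter, 50 mm high (loose bystander); origin at the centre of its underside.
- bottle: White bottle with a blue cap, 60 mm in diameter, 150 mm high (loose bystander); origin at the centre of its underside.
Mind the look-alikes: they are no part of the job. What is shaped like the part that bears disc_probe_grip but purple is not meant.

How it is judged:
On the way:
1. the foot, standing on the bench, enters the track from its open end, under the lips (y of disc_probe_foot in the frame of dock between 0.06 and 0.097 m and x of disc_probe_foot in the frame of dock between -0.034 and -0.016 m and height (world z) of disc_probe_foot below 0.012 m), for 0.05 s.
At the end, for the whole second after the job is handed in: The disc foot has dropped at least 4.5 mm (of 7) into the hidden recess: its centre less than 15.5 mm in front of the back wall and within 60 mm of the middle of the track, flat on the bench (foot centre below 8 mm), the probe within 0.1 rad of upright (x of disc_probe_foot in the frame of dock above -0.0155 m and y of disc_probe_foot in the frame of dock between -0.06 and 0.06 m and height (world z) of disc_probe_foot below 0.008 m and angle between disc_probe_grip's own z axis and vertical below 0.1 rad); the robot touches nothing.
It fails at once if the square-foot probe, an insert or the bottle is moved more than 30 mm (distance of any of square_probe_grip, insert, insert_b, bottle from where it was at the start of the episode above 0.03 m).
It also fails if it takes over 72 s, if anything falls off the work surface, if the arm or the gripper's body presses on something with over 40 N, if the wrist force passes 120 N, or if a joint passes its speed limit or range.

### The arm

A 6-joint arm with a two-finger parallel gripper is mounted at the origin on the work surface. World frame = base frame: x ahead of the robot, y to its left, z up, the work surface at z = 0. Lengths are in m, angles in rad, forces in N, time in s.
With the tool pointing down it reaches from about 0.35 to 0.975 m from the base axis. Payload 17.4 kg.
Tool frame: the origin (TCP) lies where the fingers leave the gripper's body, on its centre line; the fingertips stand 73 mm ahead of it and the grasp point (between the pads) lies 54 mm ahead of it; z points along the fingers, y is the line along which they close (so a half turn about z gives the same grasp; the last joint's range is limited). The gripper opens to 85 mm and grips with 20 to 120 N. Pads are 22 mm wide; open, the fingers measure 114 mm over their backs; the gripper's body (76 mm by 85 mm) begins 54 mm behind the grasp point. The pads swing forward as they close: fully open they stand 13 mm farther back than shut.
Start: joints at [-1.195, 0.116, 1.442, -0, 1.584, -0.038], TCP at [0.271, -0.618, 0.304] pointing down, gripper open.
Joint ranges: [-2.83, 2.83], [-0.83, 2.19], [0.07, 2.5], [-1.14, 4.28], [0.01, 3], [-2.97, 2.97]. Speed limits (rad/s): [1.89, 1.89, 2.22, 3.14, 3.14, 3.14].

### API

Orientations are given as a rotation vector (axis times angle).
In Python, from plant import manip gives the robot as it stands.
- The arm moves only by the tool apply_moves, never from a script. Its argument "deltas" is one flat list of numbers, 5 for each row, row after row: the closure, from -1 (fully open) to 1 (shut), so that 0 is half open, then the shift along the tool's x, y, z in m, then the turn about the tool's z in degrees. In form: [jaw, x, y, z, yaw, jaw, x, y, z, yaw, ...]. A call has 1 to 20 rows; each row shifts and turns the commanded pose from where the row before left it, along the tool's axes as they then stand; what a row does not reach is not made up. A row lasts 1/12 s, in which the tool goes at most 41.7 mm and 7.16 degrees, less where a joint would pass 70% of its speed; a pose out of reach is approached as far as the arm can. A call with a gripper value outside its range is refused whole. The fingers move at their own pace and stop on an object; "squeeze" is the grip in N (left out, the last holds). Time passes only in rows, so rows that do not move let the fingers close. It gives the time, the measured TCP pose, the force, the opening and the grip force at its end, in the units of the state.
- manip.read_state(): the state, without advancing time (a new reading comes with each control period).
- manip.camera(name): name is "scene" or "top"; returns a dict with "image" (400x640x3 uint8, blue, green, red), "fovy" (degrees; the focal length in pixels is half the picture's height over the tangent of half this angle, whatever the lens; pixels are square), "cx", "cy" (the principal point, pixels), "xyz" and "attitude" of the camera in the world. Camera axes: x right, y up, looking along -z (the intrinsics and any distortion apply to the point x, -y, -z); pixel columns grow to the right and rows downward; lengths in m; the calibration is good to about 2 mm. A picture is of the moment at which its call begins. There is no depth.
- manip.close_job(): hands the job in; it is judged then, once.
The state is a dict: "time_s": time; "qpos": joint angles; "dq": joint speeds; "joint_torque": joint torques, N m; "position": TCP position; "tcp_rot": TCP orientation; "contact_force": force on the tool from outside, world axes, zero at the start; "moment": the same for the moment, N m; "finger_gap": finger opening in m; "grip_force": force on a finger pad.
Only numpy, scipy, OpenCV 4.12 (cv2) and the standard library are available. Lean on these libraries where they do the work, as an engineer would, in place of code of your own. Each camera call takes 0.05 s, during which the arm holds its last target. There are 200 camera calls.

## Working session

There is one attempt and no reset: what is moved stays moved. The work goes in short steps, Python scripts to look and compute and a tool call to move; the robot and the scene stay as the last step left them, time stands still between calls to the robot, and variables do not carry over. Pictures are saved under pics/ and viewed, at most 10 in all, crops included, and the job is handed in when it is done.

Besides the shell and the picture viewer there is one more tool, called in YAML: its name, and indented under it one key for each argument. apply_moves: Moves the arm, as the interface text tells. Its arguments: {"type":"object","properties":{"deltas":{"type":"array"},"squeeze":{"type":"number"}},"required":["deltas"]}

```bash
mkdir -p pics; cat > h.py <<'E'
import numpy as np,cv2
from scipy.spatial.transform import Rotation as R
from plant import manip
def cam(n,f=None):
    c=manip.camera(n)
    if f: cv2.imwrite(f,c["image"])
    return c
def ray(c,u,v):
    f=200/np.tan(np.radians(c["fovy"])/2)
    d=np.array([(u-c["cx"])/f,-(v-c["cy"])/f,-1.])
    return R.from_rotvec(c["attitude"]).apply(d) if np.size(c["attitude"])==3 else None
def atz(c,u,v,z):
    d=ray(c,u,v);o=np.array(c["xyz"]);return o+d*(z-o[2])/d[2]
def proj(c,p):
    f=200/np.tan(np.radians(c["fovy"])/2)
    q=R.from_rotvec(c["attitude"]).inv().apply(np.array(p)-c["xyz"])
    return c["cx"]-f*q[...,0]/q[...,2], c["cy"]+f*q[...,1]/q[...,2]
E
python3 - <<'E'
from h import *
for n in("scene","top"):
    c=cam(n,f"pics/{n}0.png");print({k:v for k,v in c.items() if k!="image"})
print(manip.read_state())
E
```

```text
{'fovy': 49.76182315336638, 'cx': 319.6052805978512, 'cy': 197.3222185168444, 'xyz': array([1.02889862, 0.62292814, 0.75936374]), 'attitude': array([0.38781188, 1.02760564, 2.21875883])}
{'fovy': 54.44086142185561, 'cx': 319.71276125074536, 'cy': 199.49040143023382, 'xyz': array([0.34499446, 0.04423129, 1.15170223]), 'attitude': array([ 0.10271641, -0.122013  , -1.5898047 ])}
{'time_s': 0.1, 'qpos': array([-1.19482384e+00,  1.16495698e-01,  1.44216272e+00,  1.36914017e-05,
        1.58398872e+00, -3.77960589e-02]), 'dq': array([ 0.00097689,  0.00080586, -0.00189858,  0.0021993 , -0.00285943,
       -0.00071232]), 'joint_torque': array([ 2.75643273e-03, -7.33666348e+01, -6.33786821e+01,  4.01451621e-05,
        5.26580756e-03, -5.66631491e-05]), 'position': array([ 0.27136263, -0.61797195,  0.30321925]), 'tcp_rot': array([-3.07358070e+00, -6.45105893e-01,  2.57458487e-04]), 'contact_force': array([ 0.34512171, -0.10920091, -0.55174608]), 'moment': array([ 0.01039565, -0.04622825, -0.02741309]), 'grip_force': 0.0, 'finger_gap': 0.0853033165163403}
```

View pics/scene0.png

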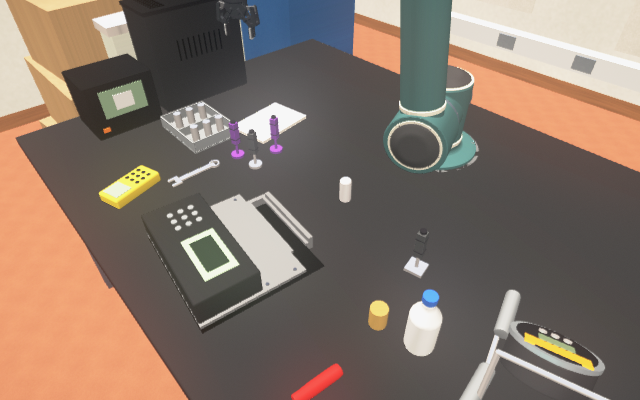

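View pics/top0.png

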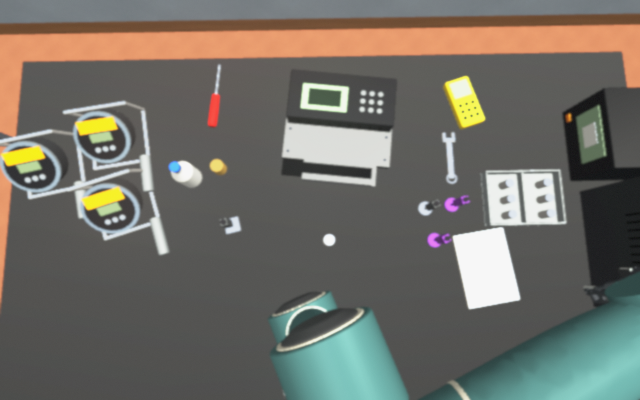

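```bash
python3 - <<'E'
import cv2,numpy as np
t=cv2.imread("pics/top0.png");s=cv2.imread("pics/scene0.png")
r=lambda i,k:cv2.resize(i,None,fx=k,fy=k,interpolation=cv2.INTER_CUBIC)
a=r(t[110:200,270:400],5);cv2.imwrite("pics/c1.png",np.clip(a.astype(float)*1.3,0,255))
b=r(t[185:260,400:480],5);c=r(s[105:180,215:295],5)
cv2.imwrite("pics/c2.png",np.hstack([b,c]))
E
```

```text
[ WARN:0@0.016] global loadsave.cpp:1063 imwrite_ Unsupported depth image for selected encoder is fallbacked to CV_8U.
```

View pics/c1.png

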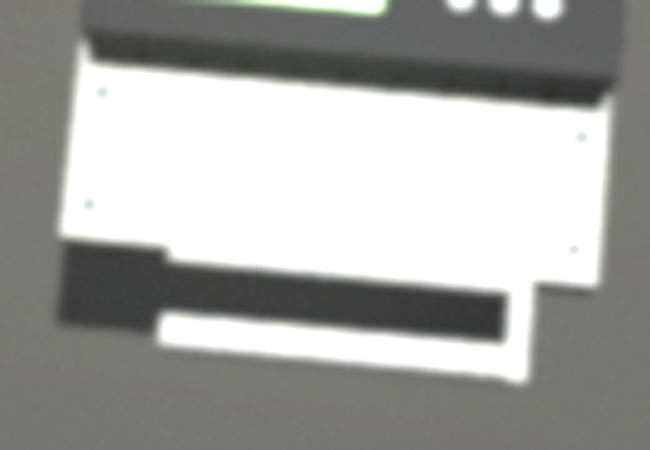

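View pics/c2.png

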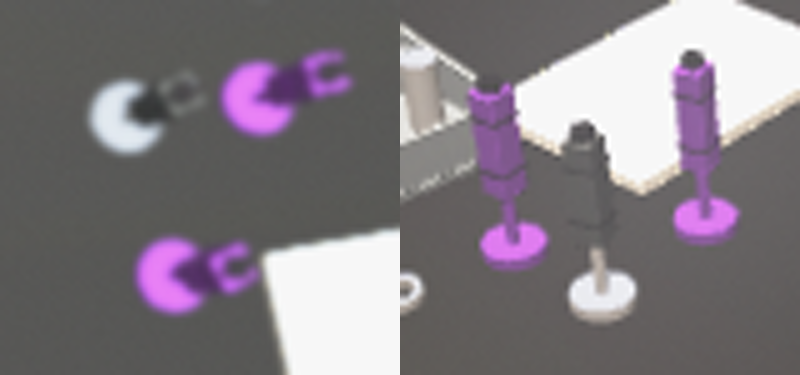

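```bash
python3 - <<'E'
from h import *
t=cam("top");s=cam("scene")
c1=lambda x,y:((x+.5)/5-.5+270,(y+.5)/5-.5+110)
c2=lambda x,y:((x+.5)/5-.5+400,(y+.5)/5-.5+185)
c3=lambda x,y:((x-400+.5)/5-.5+215,(y+.5)/5-.5+105)
A=atz(t,*c1(62,237),.023);B=atz(t,*c1(598,288),.023)
print("plinth corners",A,B,np.linalg.norm(A-B))
l1=atz(t,*c1(167,260),.023);l2=atz(t,*c1(507,290),.023)
r1=atz(t,*c1(158,345),.036);r2=atz(t,*c1(527,382),.036);r3=atz(t,*c1(160,315),.036)
yd=(A-B)/np.linalg.norm(A-B);xd=np.array([yd[1],-yd[0],0]);O=(A+B)/2;O[2]=0
yaw=np.degrees(np.arctan2(xd[1],xd[0]))
print("O",O,"yaw",yaw)
for n,p in dict(l1=l1,l2=l2,r1=r1,r2=r2,r3=r3).items(): print(n,np.dot(p-O,xd),np.dot(p-O,yd))
# scene checks (front rail left etc.)
for d in [(0,160,23),(0,-160,23),(-62,95,36),(-62,-122,36)]:
    print(d,proj(s,O+xd*d[0]/1e3+yd*d[1]/1e3+[0,0,d[2]/1e3]))
print("foot top",atz(t,*c2(127,117),.008),"scene",atz(s,*c3(602,294),.008))
print("cap top",atz(t,*c2(184,92),.118))
print("scene cap",atz(s,*c3(580,131),.121))
for n,q in dict(sq=(231,225),).items(): print(n,atz(t,*q,.008))
# handle outline
for q in [(160,83),(193,72),(205,93),(172,112)]: print(atz(t,*c2(*q),.115)[:2])
print("purple",atz(t,*c2(260,97),.008),atz(t,*c2(172,275),.008))
E
python3 - <<'E'
import cv2,numpy as np
t=cv2.imread("pics/top0.png")[194:216,420:446]
s=cv2.imread("pics/scene0.png")[190:290,225:325]
a=cv2.resize(t,None,fx=16,fy=16,interpolation=cv2.INTER_CUBIC).astype(float)
a=np.clip((a-20)*2,0,255).astype(np.uint8)
b=cv2.resize(s,(352,352),interpolation=cv2.INTER_CUBIC)
cv2.imwrite("pics/c4.png",np.hstack([a,b]))
E
```

```text
plinth corners [0.63708413 0.13785959 0.023     ] [ 0.59957382 -0.18030885  0.023     ] 0.3203719404978766
O [ 0.61832898 -0.02122463  0.        ] yaw -6.723819787752523
l1 -0.007894027158162762 0.09658743596921518
l2 -0.006465386823694479 -0.10632250020159709
r1 -0.06213682841620576 0.0959697287564799
r2 -0.0632211825117661 -0.1205115186228844
r3 -0.04423611631668549 0.09661455786295192
(0, 160, 23) (np.float64(306.0535404868251), np.float64(268.42277347353894))
(0, -160, 23) (np.float64(239.08511899864885), np.float64(192.98212477599733))
(-62, 95, 36) (np.float64(312.36140408017974), np.float64(235.42853040446008))
(-62, -122, 36) (np.float64(266.00585701905254), np.float64(187.94024080697415))
foot top [ 0.47693802 -0.28387694  0.008     ] scene [ 0.47867428 -0.27938331  0.008     ]
cap top [ 0.4771251  -0.28391614  0.118     ]
scene cap [ 0.47991681 -0.27879992  0.121     ]
sq [0.4389663  0.29054715 0.008     ]
[ 0.48268451 -0.27218793]
[ 0.48830163 -0.29046465]
[ 0.47672214 -0.29620409]
[ 0.46678327 -0.27766764]
purple [ 0.48721686 -0.36403974  0.008     ] [ 0.38298172 -0.30464938  0.008     ]
```

View pics/c4.png

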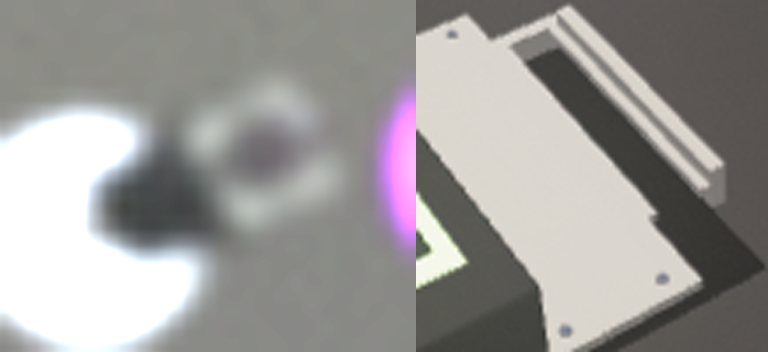

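Candidates in top picture: bare-steel disc with grey handle (425,208); purple discs at (452,205) and (434,240) are rejected by colour; square foot at (231,225) is rejected by shape. The crop confirms (425,208) is the one, at about (0.478,-0.282), handle yaw about 26°. In the dock crop, the measured plinth is 320 mm wide and the lip and rail lie where the description puts them, so the dock is at (0.618,-0.021) with yaw -6.7°.

apply_moves:
  deltas: [-1,0,0,0,-7,-1,0,0,0,-7,-1,0,0,0,-7,-1,0,0,0,-7,-1,0,0,0,-7,-1,0,0,0,-7,-1,0,0,0,-7,-1,0,0,0,-7,-1,0,0,0,-7,-1,0,0,0,-7,-1,0,0,0,-7,-1,0,0,0,-7,-1,0,0,0,-7,-1,0,0,0,-1]
  squeeze: 40

```text
time_s: 1.37
position: [0.2714, -0.618, 0.3037]
tcp_rot: [-1.663, -2.665, -0.0]
contact_force: [-0.1, 0.3, 1.0]
finger_gap: 0.0855
grip_force: 0.0
```

apply_moves:
  deltas: [-1,0.0132,0.0208,0,0,-1,0.0132,0.0208,0,0,-1,0.0132,0.0208,0,0,-1,0.0132,0.0208,0,0,-1,0.0132,0.0208,0,0,-1,0.0132,0.0208,0,0,-1,0.0132,0.0208,0,0,-1,0.0132,0.0208,0,0,-1,0.0132,0.0208,0,0,-1,0.0132,0.0208,0,0,-1,0.0132,0.0208,0,0,-1,0.0132,0.0208,0,0,-1,0.0132,0.0208,0,0,-1,0.0132,0.0208,0,0,-1,0.0132,0.0208,0,0,-1,0.0132,0.0208,0,0,-1,0,0,0,0,-1,0,0,0,0]

```text
time_s: 2.87
position: [0.4801, -0.2825, 0.3039]
tcp_rot: [-1.673, -2.659, 0.0]
contact_force: [0.3, 0.1, 0.4]
finger_gap: 0.0855
grip_force: 0.0
```

apply_moves:
  deltas: [-1,0,0,0.014,0,-1,0,0,0.014,0,-1,0,0,0.014,0,-1,0,0,0.014,0,-1,0,0,0.014,0,-1,0,0,0.014,0,-1,0,0,0.014,0,-1,0,0,0.014,0,-1,0,0,0.014,0,-1,0,0,0.014,0,-1,0,0,0.014,0,-1,0,0,0.014,0,-1,0,0,0,0]

```text
time_s: 3.95
position: [0.4788, -0.2828, 0.1325]
tcp_rot: [-1.67, -2.657, -0.0]
contact_force: [-0.4, -0.5, -0.8]
finger_gap: 0.0854
grip_force: 0.0
```

apply_moves:
  deltas: [-0.4,0,0,0,0,0,0,0,0,0,0.3,0,0,0,0,0.4,0,0,0,0,0.5,0,0,0,0,0.6,0,0,0,0,1,0,0,0,0,1,0,0,0,0,1,0,0,0,0,1,0,0,0,0,1,0,0,0,0,1,0,0,0,0]

```text
time_s: 4.95
position: [0.4798, -0.2835, 0.1363]
tcp_rot: [1.671, 2.659, -0.0]
contact_force: [-0.1, -0.5, 6.2]
finger_gap: 0.0194
grip_force: 44.3
```

```bash
python3 - <<'E'
from h import *
s=cam("scene");t=cam("top")
print(proj(s,np.array([.48,-.2825,.08])),proj(t,np.array([.48,-.2825,.08])))
a=cv2.resize(s["image"][60:190,190:320],(520,520),interpolation=cv2.INTER_CUBIC)
cv2.imwrite("pics/g1.png",a)
print(manip.read_state())
E
```

```text
(np.float64(251.39529491353997), np.float64(142.65564633311232)) (np.float64(431.6349656633965), np.float64(203.80637593108392))
{'time_s': 5.05, 'qpos': array([-5.79478810e-01, -4.29357539e-02,  1.88298394e+00, -7.73398897e-05,
        1.30087903e+00, -1.02813810e+00]), 'dq': array([ 0.00230219, -0.00109915,  0.00012179, -0.00020726, -0.00147929,
       -0.00020315]), 'joint_torque': array([ 5.95182292e-01, -5.19966960e+01, -5.55841470e+01,  2.68298071e-01,
       -7.61671085e-02,  5.52324593e-03]), 'position': array([ 0.47978106, -0.28352436,  0.13630301]), 'tcp_rot': array([ 1.67123313e+00,  2.65940085e+00, -1.36291406e-04]), 'contact_force': array([-0.53854582, -0.79655181,  5.19293941]), 'moment': array([-0.13133643,  0.17054625,  0.00089531]), 'grip_force': 44.314109086990356, 'finger_gap': 0.019661914285143908}
```

View pics/g1.png

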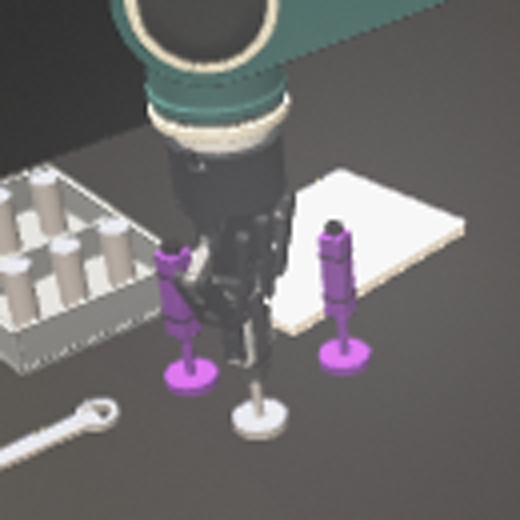

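apply_moves:
  deltas: [1,0,0,-0.01,0,1,0,0,-0.02,0,1,0,0,-0.02,0,1,0,0,-0.02,0,1,0,0,0,6.5,1,0,0,0,6.5,1,0,0,0,6.5,1,0,0,0,6.5,1,0,0,0,6.4,1,0,0,0,0,1,0,0,0,0]

```text
time_s: 5.97
position: [0.4796, -0.2833, 0.206]
tcp_rot: [-2.343, -2.092, 0.0]
contact_force: [0.1, 0.9, -2.3]
finger_gap: 0.0195
grip_force: 43.5
```

apply_moves:
  deltas: [1,0.01,0.002,0,0,1,0.02,0.004,0,0,1,0.025,0.005,0,0,1,0.025,0.005,0,0,1,0.025,0.005,0,0,1,0.025,0.005,0,0,1,0.025,0.005,0,0,1,0.025,0.005,0,0,1,0.025,0.005,0,0,1,0.025,0.005,0,0,1,0.025,0.005,0,0,1,0.025,0.005,0,0,1,0.025,0.005,0,0,1,0.025,0.005,0,0,1,0.025,0.005,0,0,1,0.025,0.005,0,0,1,0.02,0.004,0,0,1,0.012,0.002,0,0,1,0,0,0,0,1,0,0,0,0]

```text
time_s: 7.63
position: [0.6088, 0.1166, 0.2057]
tcp_rot: [-2.345, -2.091, 0.001]
contact_force: [0.3, -0.3, -2.0]
finger_gap: 0.0195
grip_force: 43.5
```

```bash
cat >> h.py <<'E'
O=np.array([.61833,-.02122,0]);a=np.radians(-6.72)
xd=np.array([np.cos(a),np.sin(a),0]);yd=np.array([-xd[1],xd[0],0])
def rep():
    s=manip.read_state();p=s["position"]-O;F=s["contact_force"]
    r=R.from_rotvec(s["tcp_rot"]).as_matrix()
    print("t",s["time_s"],"dock x %.1f y %.1f z %.1f mm"%(1e3*p@xd,1e3*p@yd,1e3*p[2]),"F x %.1f y %.1f z %.1f"%(F@xd,F@yd,F[2]),"M",s["moment"].round(2),"tooly",np.degrees(np.arctan2(r[1,1],r[0,1])).round(2),"grip",s["grip_force"],s["finger_gap"])
    return s
E
python3 - <<'E'
from h import *
rep();t=cam("top");s=cam("scene")
a=cv2.resize(t["image"][110:200,260:350],(400,400),interpolation=cv2.INTER_CUBIC)
b=cv2.resize(s["image"][180:300,245:345],(333,400),interpolation=cv2.INTER_CUBIC)
cv2.imwrite("pics/m1.png",np.hstack([a,b]))
p=manip.read_state()["position"].copy();p[2]-=.1363-.008
print(proj(t,p),proj(s,p))
E
```

```text
t 7.6333 dock x -25.6 y 135.8 z 205.7 mm F x 0.3 y -0.2 z -2.0 M [0.01 0.   0.03] tooly -6.55 grip 43.54145586490631 0.0195393567061855
(np.float64(288.32146724755853), np.float64(161.74218283015233)) (np.float64(308.6146230646379), np.float64(239.58186548389762))
```

View pics/m1.png

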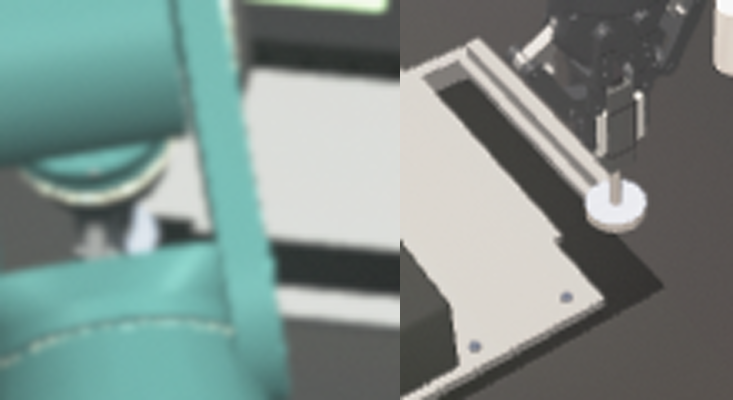

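The foot-top centre reads (309,240) in the scene view against a predicted (308.6,239.6), so the probe hangs coaxial with the tool. I lower it now.

apply_moves:
  deltas: [1,0,0,0.015,0,1,0,0,0.015,0,1,0,0,0.015,0,1,0,0,0.01,0,1,0,0,0.007,0,1,0,0,0.004,0,1,0,0,0.002,0,1,0,0,0.001,0,1,0,0,0,0,1,0,0,0,0,1,0,0,0,0]

```text
time_s: 8.65
position: [0.6093, 0.1163, 0.1375]
tcp_rot: [2.347, 2.088, 0.001]
contact_force: [-0.3, 0.4, -2.2]
finger_gap: 0.0195
grip_force: 43.5
```

```bash
python3 -c "
from h import *
rep()"
```

```text
t 8.65 dock x -25.1 y 135.5 z 137.5 mm F x -0.3 y 0.4 z -2.2 M [ 0.03 -0.   -0.02] tooly -6.69 grip 43.49120557308197 0.01948740176718352
```

apply_moves:
  deltas: [1,0,0,0.0008,0,1,0,0,0.0005,0,1,0,0,0,0,1,0,0,0,0]

```text
time_s: 8.98
position: [0.6093, 0.1163, 0.1363]
tcp_rot: [2.347, 2.088, 0.001]
contact_force: [-2.1, -0.3, 6.7]
finger_gap: 0.0195
grip_force: 44.4
```

apply_moves:
  deltas: [1,-0.003,0,0,0,1,-0.005,0,0,0,1,-0.005,0,0,0,1,-0.005,0,0,0,1,-0.005,0,0,0,1,-0.005,0,0,0,1,-0.003,0,0,0,1,0,0,0,0]

```text
time_s: 9.65
position: [0.6058, 0.085, 0.1363]
tcp_rot: [2.347, 2.087, 0.002]
contact_force: [-0.8, -0.1, 7.0]
finger_gap: 0.02
grip_force: 44.6
```

```bash
python3 -c "
from h import *
rep()"
```

```text
t 9.65 dock x -24.9 y 104.0 z 136.3 mm F x -0.8 y -0.2 z 7.0 M [-0.06 -0.03 -0.01] tooly -6.71 grip 44.642770886421204 0.020048363029129556
```

apply_moves:
  deltas: [1,-0.004,0,0,0,1,-0.004,0,0,0,1,-0.004,0,0,0,1,-0.004,0,0,0,1,-0.004,0,0,0,1,-0.004,0,0,0,1,-0.004,0,0,0,1,0,0,0,0,1,0,0.002,0,0,1,0,0.001,0,0,1,0,0,0,0]

```text
time_s: 10.57
position: [0.6054, 0.057, 0.1363]
tcp_rot: [2.347, 2.088, 0.001]
contact_force: [-1.9, -0.2, 8.6]
finger_gap: 0.0194
grip_force: 44.9
```

```bash
python3 -c "
from h import *
rep()"
```

```text
t 10.5667 dock x -22.0 y 76.2 z 136.3 mm F x -1.8 y -0.4 z 8.6 M [-0.07  0.4   0.07] tooly -6.7 grip 44.90663409233093 0.01944966694230344
```

apply_moves:
  deltas: [1,0,0.001,0,0,1,0,0,0,0,1,0,0,0,0]

```text
time_s: 10.82
position: [0.6063, 0.057, 0.1363]
tcp_rot: [2.347, 2.088, 0.001]
contact_force: [-3.1, -0.6, 7.7]
finger_gap: 0.0197
grip_force: 44.9
```

```bash
python3 -c "
from h import *
rep()"
```

```text
t 10.8167 dock x -21.0 y 76.2 z 136.3 mm F x -3.1 y -0.9 z 7.7 M [0.05 0.47 0.05] tooly -6.69 grip 44.903631806373596 0.019737559348659003
```

apply_moves:
  deltas: [1,0,0.001,0,0,1,0,0,0,0,1,0,0,0,0]

```text
time_s: 11.07
position: [0.6073, 0.0569, 0.1363]
tcp_rot: [2.347, 2.088, 0.001]
contact_force: [-1.9, -0.3, 7.8]
finger_gap: 0.0192
grip_force: 44.9
```

```bash
python3 -c "
from h import *
rep()"
```

```text
t 11.0667 dock x -20.1 y 76.2 z 136.3 mm F x -1.8 y -0.5 z 7.8 M [ 0.04  0.52 -0.  ] tooly -6.69 grip 44.91239547729492 0.019222118804997194
```

apply_moves:
  deltas: [1,0,0.001,0,0,1,0,0,0,0,1,0,0,0,0]

```text
time_s: 11.32
position: [0.6083, 0.0568, 0.1363]
tcp_rot: [2.347, 2.088, 0.001]
contact_force: [-2.5, 0.2, 7.8]
finger_gap: 0.0199
grip_force: 44.9
```

```bash
python3 -c "
from h import *
rep()"
```

```text
t 11.3167 dock x -19.1 y 76.3 z 136.3 mm F x -2.6 y -0.1 z 7.8 M [0.06 0.58 0.03] tooly -6.69 grip 44.912846088409424 0.01985182614951542
```

apply_moves:
  deltas: [1,0,0.001,0,0,1,0,0,0,0,1,0,0,0,0]

```text
time_s: 11.57
position: [0.6093, 0.0566, 0.1363]
tcp_rot: [2.347, 2.088, 0.001]
contact_force: [-3.7, -0.4, 8.6]
finger_gap: 0.0196
grip_force: 44.9
```

```bash
python3 -c "
from h import *
rep()"
```

```text
t 11.5667 dock x -18.1 y 76.3 z 136.3 mm F x -3.6 y -0.8 z 8.6 M [ 0.1   0.58 -0.03] tooly -6.69 grip 44.926629066467285 0.019577726352265734
```

apply_moves:
  deltas: [1,0,0.001,0,0,1,0,0,0,0,1,0,0,0,0]

```text
time_s: 11.82
position: [0.6098, 0.0566, 0.1364]
tcp_rot: [-2.347, -2.087, 0.001]
contact_force: [-8.6, 0.8, 12.3]
finger_gap: 0.0195
grip_force: 45.6
```

```bash
python3 -c "
from h import *
rep();s=cam('scene');t=cam('top')
a=cv2.resize(s['image'][180:270,245:345],(667,600),interpolation=cv2.INTER_CUBIC)
cv2.imwrite('pics/w1.png',a)"
```

```text
t 11.8167 dock x -17.6 y 76.3 z 136.4 mm F x -8.7 y -0.2 z 12.3 M [0.21 1.84 0.03] tooly -6.69 grip 45.567782521247864 0.01954048959889247
```

View pics/w1.png

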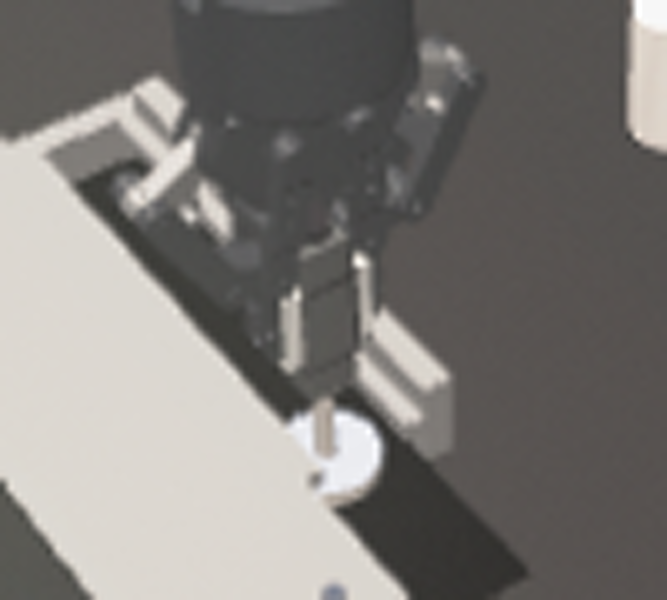

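Wall contact is felt (Fx about -9 N, moment 1.8 N m), and the foot is visible under the lip with its stem at (325,430) in the crop. Next I draw it along the wall in steps.

apply_moves:
  deltas: [1,0,0,-0.0005,0,1,-0.002,0,0,0,1,-0.002,0,0,0,1,-0.002,0,0,0,1,-0.002,0,0,0,1,-0.002,0,0,0,1,-0.002,0,0,0,1,0,0,0,0]

```text
time_s: 12.58
position: [0.6084, 0.0449, 0.1363]
tcp_rot: [-2.346, -2.087, 0.0]
contact_force: [-4.8, 4.1, 6.4]
finger_gap: 0.0194
grip_force: 44.7
```

```bash
python3 -c "
from h import *
rep()"
```

```text
t 12.5833 dock x -17.6 y 64.5 z 136.3 mm F x -5.3 y 3.5 z 6.4 M [0.82 1.22 0.08] tooly -6.69 grip 44.69829440116882 0.01941067636676115
```

apply_moves:
  deltas: [1,-0.002,0,0,0,1,-0.002,0,0,0,1,-0.002,0,0,0,1,-0.002,0,0,0,1,0,0,0,0]

```text
time_s: 13.0
position: [0.6074, 0.0369, 0.1363]
tcp_rot: [-2.346, -2.087, 0.0]
contact_force: [-5.6, 3.5, 7.2]
finger_gap: 0.0194
grip_force: 44.7
```

```bash
python3 -c "
from h import *
rep()"
```

```text
t 13.0 dock x -17.6 y 56.5 z 136.3 mm F x -6.0 y 2.9 z 7.2 M [0.89 1.25 0.07] tooly -6.69 grip 44.69975173473358 0.019441006142693083
```

apply_moves:
  deltas: [1,-0.002,0,0,0,1,-0.002,0,0,0,1,-0.002,0,0,0,1,0,0,0,0]

```text
time_s: 13.33
position: [0.6067, 0.031, 0.1363]
tcp_rot: [-2.346, -2.087, 0.0]
contact_force: [-6.5, 2.8, 6.7]
finger_gap: 0.0197
grip_force: 44.7
```

apply_moves:
  deltas: [1,-0.002,0,0,0,1,-0.002,0,0,0,1,-0.002,0,0,0,1,0,0,0,0]

```text
time_s: 13.67
position: [0.6061, 0.025, 0.1364]
tcp_rot: [-2.346, -2.087, 0.0]
contact_force: [-5.6, 3.7, 7.0]
finger_gap: 0.0192
grip_force: 44.7
```

```bash
python3 -c "
from h import *
rep()"
```

```text
t 13.6667 dock x -17.6 y 44.5 z 136.4 mm F x -6.0 y 3.0 z 7.0 M [0.83 1.21 0.05] tooly -6.69 grip 44.70615863800049 0.019208068700643413
```

apply_moves:
  deltas: [1,-0.002,0,0,0,1,-0.002,0,0,0,1,-0.002,0,0,0,1,0,0,0,0]

```text
time_s: 14.0
position: [0.6053, 0.0191, 0.1363]
tcp_rot: [-2.346, -2.087, 0.0]
contact_force: [-5.7, 3.5, 7.3]
finger_gap: 0.0194
grip_force: 44.7
```

```bash
python3 -c "
from h import *
rep()"
```

```text
t 14.0 dock x -17.6 y 38.5 z 136.3 mm F x -6.0 y 2.8 z 7.3 M [0.89 1.24 0.02] tooly -6.69 grip 44.71016049385071 0.019400728087952346
```

apply_moves:
  deltas: [1,-0.002,0,0,0,1,-0.002,0,0,0,1,-0.002,0,0,0,1,0,0,0,0]

```text
time_s: 14.33
position: [0.6046, 0.0131, 0.1364]
tcp_rot: [-2.346, -2.087, 0.0]
contact_force: [-6.4, 3.8, 6.2]
finger_gap: 0.0196
grip_force: 44.7
```

apply_moves:
  deltas: [1,-0.002,0,0,0,1,-0.002,0,0,0,1,-0.002,0,0,0,1,0,0,0,0]

```text
time_s: 14.67
position: [0.6039, 0.0071, 0.1363]
tcp_rot: [-2.346, -2.087, 0.0]
contact_force: [-6.2, 3.8, 6.4]
finger_gap: 0.0194
grip_force: 44.7
```

```bash
python3 -c "
from h import *
rep()"
```

```text
t 14.6667 dock x -17.6 y 26.5 z 136.3 mm F x -6.6 y 3.0 z 6.4 M [0.84 1.24 0.03] tooly -6.69 grip 44.71660137176514 0.019426822063874288
```

apply_moves:
  deltas: [1,-0.002,0,0,0,1,-0.002,0,0,0,1,-0.002,0,0,0,1,0,0,0,0]

```text
time_s: 15.0
position: [0.6032, 0.0012, 0.1363]
tcp_rot: [-2.346, -2.087, 0.0]
contact_force: [-6.5, 3.6, 7.1]
finger_gap: 0.0195
grip_force: 44.7
```

```bash
python3 -c "
from h import *
rep()"
```

```text
t 15.0 dock x -17.6 y 20.5 z 136.3 mm F x -6.9 y 2.8 z 7.1 M [0.85 1.21 0.06] tooly -6.69 grip 44.71892058849335 0.019521168818717075
```

apply_moves:
  deltas: [1,-0.002,0,0,0,1,-0.002,0,0,0,1,-0.002,0,0,0,1,0,0,0,0]

```text
time_s: 15.33
position: [0.6025, -0.0048, 0.1363]
tcp_rot: [-2.346, -2.087, 0.0]
contact_force: [-5.7, 3.3, 7.3]
finger_gap: 0.0192
grip_force: 44.7
```

apply_moves:
  deltas: [1,-0.002,0,0,0,1,-0.002,0,0,0,1,-0.002,0,0,0,1,0,0,0,0]

```text
time_s: 15.67
position: [0.6018, -0.0107, 0.1363]
tcp_rot: [-2.346, -2.087, 0.0]
contact_force: [-5.9, 3.9, 8.0]
finger_gap: 0.0195
grip_force: 44.7
```

```bash
python3 -c "
from h import *
rep()"
```

```text
t 15.6667 dock x -17.6 y 8.5 z 136.3 mm F x -6.3 y 3.2 z 8.0 M [0.91 1.22 0.07] tooly -6.69 grip 44.72548305988312 0.019531808118937993
```

apply_moves:
  deltas: [1,-0.002,0,0,0,1,-0.002,0,0,0,1,-0.002,0,0,0,1,0,0,0,0]

```text
time_s: 16.0
position: [0.6011, -0.0167, 0.1363]
tcp_rot: [-2.346, -2.087, 0.0]
contact_force: [-5.9, 4.1, 6.2]
finger_gap: 0.0195
grip_force: 44.7
```

```bash
python3 -c "
from h import *
rep()"
```

```text
t 16.0 dock x -17.6 y 2.5 z 136.3 mm F x -6.3 y 3.4 z 6.2 M [0.78 1.23 0.06] tooly -6.69 grip 44.71548557281494 0.01948505026667606
```

apply_moves:
  deltas: [1,-0.002,0,0,0,1,-0.002,0,0,0,1,-0.002,0,0,0,1,0,0,0,0]

```text
time_s: 16.33
position: [0.6008, -0.023, 0.1363]
tcp_rot: [2.347, 2.088, 0.0]
contact_force: [-1.9, 0.3, 4.5]
finger_gap: 0.0197
grip_force: 44.4
```

apply_moves:
  deltas: [1,-0.002,0,0,0,1,-0.002,0,0,0,1,-0.002,0,0,0,1,0,0,0,0]

```text
time_s: 16.67
position: [0.6003, -0.0291, 0.1363]
tcp_rot: [2.347, 2.087, 0.001]
contact_force: [0.3, 0.2, 4.7]
finger_gap: 0.0196
grip_force: 44.5
```

```bash
python3 -c "
from h import *
rep()"
```

```text
t 16.6667 dock x -17.0 y -9.9 z 136.3 mm F x 0.3 y 0.2 z 4.7 M [ 0.23 -0.2  -0.  ] tooly -6.7 grip 44.45844769477844 0.019595807644651863
```

apply_moves:
  deltas: [1,-0.002,0,0,0,1,-0.002,0,0,0,1,-0.002,0,0,0,1,0,0,0,0]

```text
time_s: 17.0
position: [0.5995, -0.0349, 0.1363]
tcp_rot: [2.347, 2.088, 0.0]
contact_force: [-0.3, 1.0, 4.3]
finger_gap: 0.0194
grip_force: 44.5
```

```bash
python3 -c "
from h import *
rep()"
```

```text
t 17.0 dock x -17.1 y -15.8 z 136.3 mm F x -0.4 y 1.0 z 4.3 M [ 0.26 -0.2  -0.01] tooly -6.7 grip 44.48970973491669 0.019419849940446755
```

Contact vanished near y = -4, which puts the recess middle at about y = -17. I press in.

apply_moves:
  deltas: [1,-0.001,0.001,0,0,1,0,0.001,0,0,1,0,0.001,0,0,1,0,0,0,0,1,0,0,0,0]

```text
time_s: 17.42
position: [0.6022, -0.0363, 0.1363]
tcp_rot: [2.347, 2.088, -0.001]
contact_force: [-2.6, -0.6, 7.5]
finger_gap: 0.02
grip_force: 44.8
```

```bash
python3 -c "
from h import *
rep()"
```

```text
t 17.4167 dock x -14.2 y -16.8 z 136.3 mm F x -2.5 y -0.9 z 7.5 M [0.08 0.4  0.01] tooly -6.7 grip 44.78416442871094 0.020013537354618628
```

apply_moves:
  deltas: [1,0,0.001,0,0,1,0,0.0005,0,0,1,0,0,0,0,1,0,0,0,0]

```text
time_s: 17.75
position: [0.6037, -0.0364, 0.1363]
tcp_rot: [2.347, 2.088, -0.001]
contact_force: [-3.1, 1.1, 6.7]
finger_gap: 0.0193
grip_force: 44.8
```

```bash
python3 -c "
from h import *
rep()"
```

```text
t 17.75 dock x -12.8 y -16.8 z 136.3 mm F x -3.2 y 0.7 z 6.7 M [0.13 0.53 0.03] tooly -6.69 grip 44.840043783187866 0.0192969188555161
```

apply_moves:
  deltas: [1,0,0.0008,0,0,1,0,0,0,0,1,0,0,0,0]

```text
time_s: 18.0
position: [0.6045, -0.0365, 0.1363]
tcp_rot: [2.347, 2.088, -0.001]
contact_force: [-2.1, 0.2, 8.3]
finger_gap: 0.0194
grip_force: 44.8
```

```bash
python3 -c "
from h import *
rep()"
```

```text
t 18.0 dock x -12.0 y -16.8 z 136.3 mm F x -2.1 y -0.1 z 8.3 M [0.02 0.59 0.03] tooly -6.69 grip 44.83563959598541 0.01939094383291786
```

apply_moves:
  deltas: [1,0,0.0008,0,0,1,0,0,0,0,1,0,0,0,0]

```text
time_s: 18.25
position: [0.6053, -0.0366, 0.1363]
tcp_rot: [2.347, 2.088, -0.001]
contact_force: [-1.7, -0.2, 7.4]
finger_gap: 0.0193
grip_force: 44.8
```

```bash
python3 -c "
from h import *
rep()"
```

```text
t 18.25 dock x -11.2 y -16.8 z 136.3 mm F x -1.7 y -0.4 z 7.4 M [0.1  0.57 0.02] tooly -6.69 grip 44.83442187309265 0.01926397501292413
```

apply_moves:
  deltas: [1,0,0.0008,0,0,1,0,0,0,0,1,0,0,0,0]

```text
time_s: 18.5
position: [0.6058, -0.0366, 0.1363]
tcp_rot: [-2.347, -2.088, 0.002]
contact_force: [-6.1, 1.1, 10.1]
finger_gap: 0.0193
grip_force: 45.2
```

```bash
python3 -c "
from h import *
rep()"
```

```text
t 18.5 dock x -10.6 y -16.8 z 136.3 mm F x -6.2 y 0.4 z 10.1 M [0.17 1.25 0.01] tooly -6.69 grip 45.19725143909454 0.019300704065804888
```

apply_moves:
  deltas: [1,0,-0.0003,-0.0006,0,1,0,0,0,0,0.5,0,0,0,0,0.4,0,0,0,0,0.3,0,0,0,0,0.1,0,0,0,0,-0.1,0,0,0,0,-0.3,0,0,0,0,-0.5,0,0,0,0,-0.5,0,0,0,0]
  squeeze: 20

```text
time_s: 19.33
position: [0.6059, -0.0364, 0.1367]
tcp_rot: [2.347, 2.088, -0.0]
contact_force: [-0.1, -0.4, 0.0]
finger_gap: 0.0639
grip_force: 0.0
```

apply_moves:
  deltas: [-0.5,0,0,-0.005,0,-0.5,0,0,-0.01,0,-0.5,0,0,-0.015,0,-0.5,0,0,-0.02,0,-0.5,0,0,-0.02,0,-0.5,0,0,-0.03,0,-0.5,0,0,-0.03,0,-0.5,0,0,-0.03,0,-0.5,0,0,0,0,-0.5,0,0,0,0]

```text
time_s: 20.17
position: [0.6062, -0.0365, 0.2996]
tcp_rot: [2.345, 2.086, 0.004]
contact_force: [0.4, 0.1, -1.8]
finger_gap: 0.0639
grip_force: 0.0
```

```bash
python3 -c "
from h import *
rep();s=cam('scene')
u,v=180,0
a=cv2.resize(s['image'][150:250,220:340],(720,600),interpolation=cv2.INTER_CUBIC)
cv2.imwrite('pics/f1.png',a)
for x in (-20,-13):
  # dock frame corrected by the contact: TCP reads +2.2 mm
  p=O+xd*(x+2.2)/1e3+yd*-.0168
  print(x,[tuple(np.round((np.array(proj(s,p+[0,0,z]))-[220,150])*6)) for z in (.03,.045,.121)])"
```

```text
t 20.1667 dock x -10.3 y -16.6 z 299.6 mm F x 0.4 y 0.1 z -1.8 M [-0.02 -0.02 -0.02] tooly -6.69 grip 0.0 0.06388539865168963
-20 [(np.float64(312.0), np.float64(410.0)), (np.float64(309.0), np.float64(383.0)), (np.float64(294.0), np.float64(239.0))]
-13 [(np.float64(297.0), np.float64(416.0)), (np.float64(294.0), np.float64(390.0)), (np.float64(278.0), np.float64(246.0))]
```

View pics/f1.png

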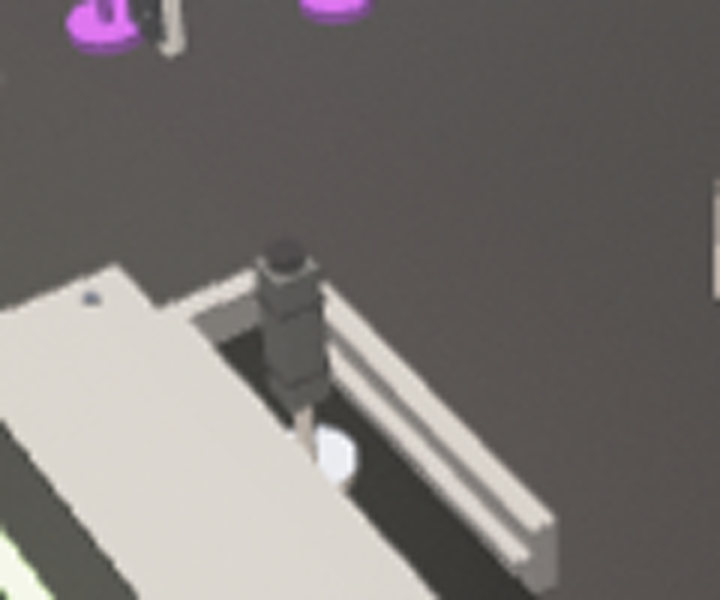

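apply_moves:
  deltas: [-0.5,-0.01,-0.006,-0.01,0,-0.5,-0.025,-0.012,0,0,-0.5,-0.025,-0.012,0,0,-0.5,-0.025,-0.012,0,0,-0.5,-0.025,-0.012,0,0,-0.5,-0.025,-0.012,0,0,-0.5,-0.025,-0.012,0,0,-0.5,-0.025,-0.012,0,0,-0.5,-0.025,-0.012,0,0,-0.5,-0.025,-0.012,0,0,-0.5,-0.025,-0.012,0,0,-0.5,-0.025,-0.012,0,0,-0.5,-0.025,-0.012,0,0,-0.5,-0.025,-0.012,0,0,-0.5,-0.025,-0.012,0,0,-0.5,0,0,0,0,-0.5,0,0,0,0]

```text
time_s: 21.63
position: [0.3898, -0.3745, 0.3062]
tcp_rot: [-2.349, -2.084, 0.0]
contact_force: [0.7, 0.4, 0.4]
finger_gap: 0.0642
grip_force: 0.0
```

```bash
python3 -c "
from h import *
rep();t=cam('top','pics/topf.png');s=cam('scene','pics/scf.png')
k=9;x0,y0=305,150
a=cv2.resize(t['image'][y0:y0+40,x0:x0+75],None,fx=k,fy=k,interpolation=cv2.INTER_CUBIC)
cv2.imwrite('pics/f2.png',np.clip(a*1.,0,255).astype(np.uint8))
for lab,x,z in [('wall front',-40,8),('home front',-33,8),('frontlip',-42,23),('rearlip',-8,23),('axis cap home',-13,121),('axis cap wall',-20,121)]:
  p=O+xd*(x+2.2)/1e3+yd*-.0168+[0,0,z/1e3]
  print(lab,np.round((np.array(proj(t,p))+.5-[x0,y0])*k-.5))"
```

```text
t 21.6333 dock x -185.6 y -377.6 z 306.2 mm F x 0.6 y 0.5 z 0.4 M [ 0.05 -0.03 -0.01] tooly -6.83 grip 0.0 0.06422731307862117
wall front [317. 239.]
home front [319. 218.]
frontlip [319. 235.]
rearlip [328. 135.]
axis cap home [348.  76.]
axis cap wall [346.  98.]
```

View pics/f2.png

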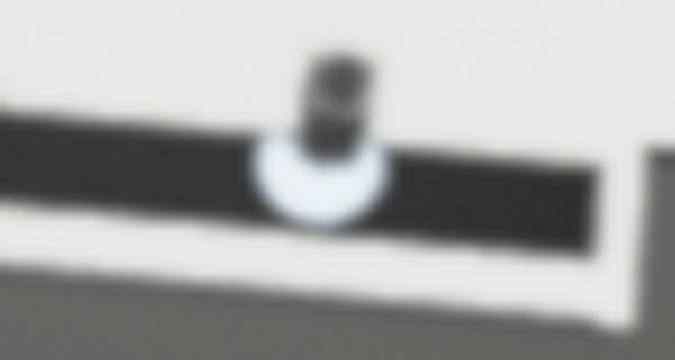

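The cap at (340,76) matches the home prediction of (348,76), against (346,98) for resting on the wall. The foot's front edge sits 84 crop pixels from the rear lip, against 83 predicted for home. The travel felt was 7.1 mm, so the foot is home and I hand in.

```bash
python3 -c "
from plant import manip
print(manip.close_job())"
```

```text
the job is handed in; nothing more can be done
None
```

The disc-foot probe is in the hidden recess at about dock y = -17 mm, released and upright with the arm clear; I handed the job in at about 22 s, and no verdict was returned.

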